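Close the loose bean hopper and hold the grinder on setting three

ROBOT

A 6-joint arm with a two-finger parallel gripper is mounted at the origin on the work surface. World frame = base frame: x ahead of the robot, y to its left, z up, the work surface at z = 0. Lengths are in m, angles in rad, forces in N, time in s.
With the tool pointing down it reaches from about 0.375 to 0.975 m from the base axis. Payload 3.8 kg.
Tool frame: the origin (TCP) lies on the centre line of the jaws, within the pads' length; the fingertips stand 14 mm ahead of it and the grasp point (between the pads) lies 5 mm behind it; x points along the fingers, y is the direction in which the jaws open and shut, and the axes are right-handed (so a half turn about x gives the same grasp; the last joint's range is limited). The gripper opens to 85 mm and grips with 20 to 120 N. Pads are 22 mm wide; open, the fingers measure 114 mm over their backs; the gripper's body (76 mm by 85 mm) begins 54 mm behind the grasp point. The pads swing forward as they close: fully open they stand 13 mm farther back than shut.
Start: joints at [1.136, 0.264, 1.604, -0, 1.274, -0.037], TCP at [0.261, 0.622, 0.245] pointing down, gripper open.
Joint ranges: [-2.63, 2.63], [-0.94, 2.18], [0.31, 2.57], [-1.31, 4.45], [0, 2.66], [-2.55, 2.55]. Speed limits (rad/s): [2.57, 2.57, 3.14, 3.14, 3.14, 3.14].

INTERFACE

Orientations are given as a rotation vector (axis times angle).
In Python, from workcell import bot gives the robot as it stands.
- The arm moves only by the shell command python3 -m creep 'ROWS' [FORCE]. ROWS is JSON, a list of rows, each an object with "grip": the finger opening in cm, from 0 to 8.54; "dp": the shift along the tool's x, y, z in cm, a list of three; "rotation": the turn, a rotation vector about the tool's x, y, z in rad, a list of three. A call has 1 to 5 rows; each row is the pose to reach, as a shift and turn from the pose commanded when the call began, along the tool's axes at that moment; what a row does not reach only later rows make up. A row lasts 1/12 s, in which the tool goes at most 41.7 mm and 7.16 degrees, less where a joint would pass 70% of its speed; a pose out of reach is approached as far as the arm can. A call with a gripper value outside its range is refused whole. The fingers move at their own pace and stop on an object; FORCE is the grip in N (left out, the last holds). Time passes only in rows, so rows that repeat a pose let the fingers close. It gives the time, the measured TCP pose, the force and the opening at its end, in the units of the state.
- bot.read_state(): the state, without advancing time (a new reading comes with each control period).
- bot.read_camera(name): name is "scene" or "top" or "wrist"; returns (picture, depth): 384x512x3 uint8, red, green, blue; 384x512 float32, m along the optical axis (not along the pixel's ray), 0 where there is no reading.
- bot.get_calibration(name): a dict with "fx", "fy", "cx", "cy" (pixels), "rvec" (rotation vector, rad) and "tvec" (3), from world to camera coordinates, as OpenCV has them. Camera axes: x right, y down, z forward; pixel columns grow to the right and rows downward; lengths in m; the calibration is good to about 2 mm. A picture is of the moment at which its call begins: read the wrist's pose just before it. get_calibration takes no time and is no camera call; for the wrist camera it gives the pose at the moment of the call.
- bot.finish_job(): hands the job in, once; it reports no verdict.
The state is a dict: "time": time; "q": joint angles; "joint_vel": joint speeds; "joint_torque": joint torques, N m; "tool_pos": TCP position; "tcp_rot": TCP orientation; "wrist_force": force on the tool from outside, world axes, zero at the start; "torque": the same for the moment, N m; "width": opening from 0.0 (shut) to 1.0 (fully open).
Only numpy, scipy, OpenCV 4.12 (cv2) and the standard library are available. Lean on these libraries where they do the work, as an engineer would, in place of code of your own. Each camera call takes 0.05 s, during which the arm holds its last target.

TASK

On the coffee bar's twin-hopper bean grinder the orange hopper cap is loose: first screw it shut, clockwise, until it stops, and leave the green cap alone. Then turn the grinder's spring-return dial clockwise from rest, past its first and second clicks to the third (the three orange dots), and finish while holding it there with the gripper's fingers, because it springs back when let go. Leave the mugs, cups, tamper, spoon and the rest of the bar where they are.

Things in the scene. Friction and masses are not known exactly. Their poses are not given: they have to be found in the camera images.
- grinder: Grey fixed bean grinder, 270 (x) x 320 (y) x 130 mm; origin under its centre, z up, front (with a black chute) to -x, towards the robot. On its deck, 130 mm up: the black dial pod (104 mm across, 22 mm high) at x -75 mm, and two amber hoppers, 40 mm high, at x 55, y +75 and -75 mm, with screw caps, orange and green, either way round.
- cap_orange_grip (a point): Orange screw cap of a hopper: disc 72 mm across, 10 mm thick, and on it an upright grip bar 60 mm long, 15 mm wide, 28 mm high. Captive: it turns about a vertical axis, never lifts off. Origin on the axis, half-way up the bar (14 mm below its top); z up, x along the bar, stripe on top towards -x.
- cap_orange (a joint): Turn of the orange cap (rad), growing clockwise seen from above; starts loose at 0.1 to 0.5. 1.5 is fully shut, against a stop: the white stripe then points at the red dot on the black collar, towards the grinder's front. It stays where left; friction 0.06 N m.
- cap_green_grip (a point): Green screw cap of the other hopper, of the same shape, already shut; to be left alone.  Origin on the axis, half-way up the bar (14 mm below its top); z up, x along the bar, stripe on top towards -x.
- cap_green (a joint): Turn of the green cap (rad); starts at 1.5, shut, and should stay.
- dial_grip (a point): The dial on the pod: steel disc 60 mm across, 8 mm thick, with an upright aluminium grip bar 56 mm long, 14 mm wide, 28 mm high, turning about a vertical axis. Origin on the axis, half-way up the bar (14 mm below its top); z up, x along the bar, stripe on top towards -x. The stripe is red; pod marks: a line (rest), then one, two (white), three (orange) dots.
- dial (a joint): Turn of the dial (rad), growing clockwise seen from above: 0 at rest, clicks at 0.4, 0.8 and 1.2 (the third, wanted); end stop 1.34. Let go, it springs back to 0. Return torque 0.08 N m at rest to 0.14 N m at the third click; the clicks add or take about 0.04 N m.
- mug_sage_mid (a point): Sage green mug, 76 mm across, 75 mm high, standing close beside the grinder, on its +y side; this is its centre. Leave alone.
- tamper_mid (a point): Small steel tamper, 40 mm across, 28 mm high, standing on the grinder's deck beside the dial pod; its centre. Leave alone.
- spoon_mid (a point): Spoon, 160 mm long, lying on the bar beside the grinder; a point near its middle. Leave alone.
- paper_cups_mid (a point): Stack of cream paper cups, 84 mm across, 140 mm high, in the grey tray; its centre. Leave alone.
- cup_lids_mid (a point): Stack of white cup lids, 84 mm across, 36 mm high, in the grey tray; its centre. Leave alone.
- mug_cream_mid (a point): Cream mug, 84 mm across, 95 mm high; its centre. Leave alone.
- tumbler_mid (a point): Glass tumbler, 72 mm across, 90 mm high; its centre. Leave alone.

How it is judged:
By the outcome, as a careful person would: the job done as asked, in the order asked, and still so for the second after the job is handed in, while the arm keeps its last pose, push and grip.
It also fails if it takes over 56 s, if anything falls off the work surface, if the arm or the gripper's body presses on something with over 40 N, if the wrist force passes 120 N, or if a joint passes its speed limit or range.

## Working session

There is one attempt and no reset: what is moved stays moved. The work goes in short steps, Python scripts to look and compute and a shell command to move; the robot and the scene stay as the last step left them, time stands still between calls to the robot, and variables do not carry over. Pictures are saved under pics/ and viewed, and the job is handed in when it is done.

```bash
ls; mkdir -p pics; python3 - <<'E'
from workcell import bot
import cv2
print(bot.read_state())
for n in ["scene","top","wrist"]:
    p,d=bot.read_camera(n); cv2.imwrite(f"pics/{n}0.png",p[:,:,::-1])
    print(n,bot.get_calibration(n))
E
```

```text
pics
{'time': 0.0, 'q': array([ 1.13607210e+00,  2.64786102e-01,  1.60537763e+00, -2.98148768e-05,
        1.27370770e+00, -3.68962884e-02]), 'joint_vel': array([-0.00092879,  0.00059455,  0.00037246, -0.00028123,  0.00025481,
       -0.00030994]), 'joint_torque': array([ 2.19454094e-03, -5.15108907e+01, -3.67317617e+01,  1.17516424e-04,
        1.28720573e-02,  1.16653490e-05]), 'tool_pos': array([0.26121756, 0.62164267, 0.24393784]), 'tcp_rot': array([ 0.3103399 ,  1.54867999, -0.31384997]), 'wrist_force': array([ 0.10875911, -0.06971224, -0.77966035]), 'torque': array([ 0.00781899, -0.01344939, -0.06772885]), 'width': 0.9976491396232094}
scene {'fx': 376.68209649394737, 'fy': 376.68209649394737, 'cx': 260.23683393460544, 'cy': 188.85570555007814, 'rvec': array([ 1.65287401,  2.02955103, -0.75239349]), 'tvec': array([ 0.1493061 , -0.32285513,  1.68794407])}
top {'fx': 494.37231364599234, 'fy': 494.37231364599234, 'cx': 253.8888280510281, 'cy': 192.06663250951226, 'rvec': array([ 2.15089631, -2.09901663,  0.17235348]), 'tvec': array([-0.01193284,  0.56334106,  1.46704265])}
wrist {'fx': 303.63660891945193, 'fy': 303.63660891945193, 'cx': 254.81541815574923, 'cy': 185.5563516068612, 'rvec': array([-2.42617094, -1.61247122, -0.21188579]), 'tvec': array([-0.67364124, -0.03532835,  0.37801571])}
```

View pics/top0.png

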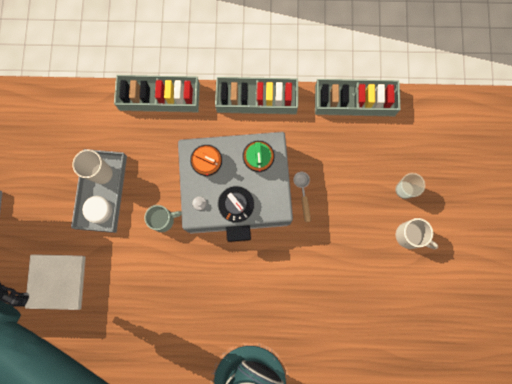

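View pics/scene0.png

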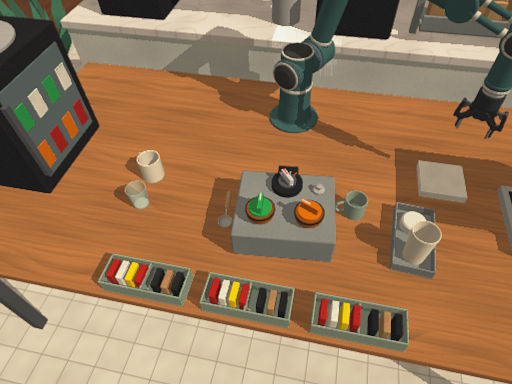

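View pics/wrist0.png

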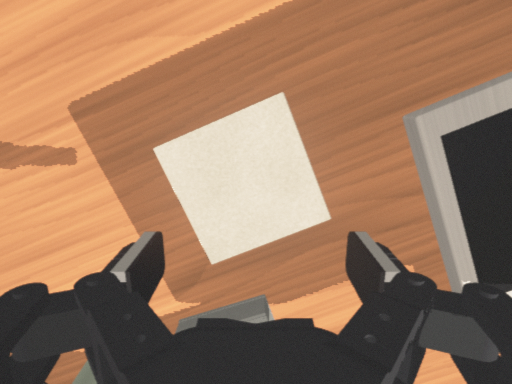

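```bash
cat > h.py <<'E'
import numpy as np, cv2
from workcell import bot
def ray(cal,uv,z):
    R,_=cv2.Rodrigues(np.array(cal["rvec"])); t=np.array(cal["tvec"])
    d=R.T@np.array([(uv[0]-cal["cx"])/cal["fx"],(uv[1]-cal["cy"])/cal["fy"],1.]); c=-R.T@t
    return c+d*(z-c[2])/d[2]
E
python3 - <<'E'
from h import *
p=cv2.imread("pics/top0.png"); cv2.imwrite("pics/topz.png",cv2.resize(p[120:250,140:320],None,fx=4.4,fy=4.4,interpolation=cv2.INTER_CUBIC))
cal=bot.get_calibration("top")
hsv=cv2.cvtColor(p,cv2.COLOR_BGR2HSV)
roi=np.zeros(p.shape[:2],np.uint8); roi[130:245,178:295]=255
def rep(n,m,z):
    m=m&roi; k,l,s,c=cv2.connectedComponentsWithStats(m)
    i=1+np.argmax(s[1:,4]); ct=cv2.findContours((l==i).astype(np.uint8),0,2)[0][0]
    (u,v),r=cv2.minEnclosingCircle(ct); print(n,(u,v),r,s[i],c[i],ray(cal,(u,v),z), "rad",r*(cal["tvec"][2]-z)/cal["fx"])
rep("orange",cv2.inRange(hsv,(5,170,120),(16,255,255)),.18)
rep("green",cv2.inRange(hsv,(45,120,60),(85,255,255)),.18)
rep("black",cv2.inRange(hsv,(0,0,0),(180,255,50)),.152)
E
```

```text
orange (205.9021759033203, 159.65760803222656) 14.564671516418457 [192 146  29  29 612] [205.43464052 159.60457516] [0.63049101 0.13823314 0.18      ] rad 0.03791748233750774
green (258.04974365234375, 154.44764709472656) 12.491922378540039 [246 142  25  25 432] [257.96296296 154.22916667] [ 0.64903913 -0.00910297  0.18      ] rad 0.03252131334481933
black (236.0, 204.0) 17.49295425415039 [219 187  35  35 474] [236.70675105 203.07172996] [0.50975923 0.05035276 0.152     ] rad 0.04653169350088754
```

View pics/topz.png

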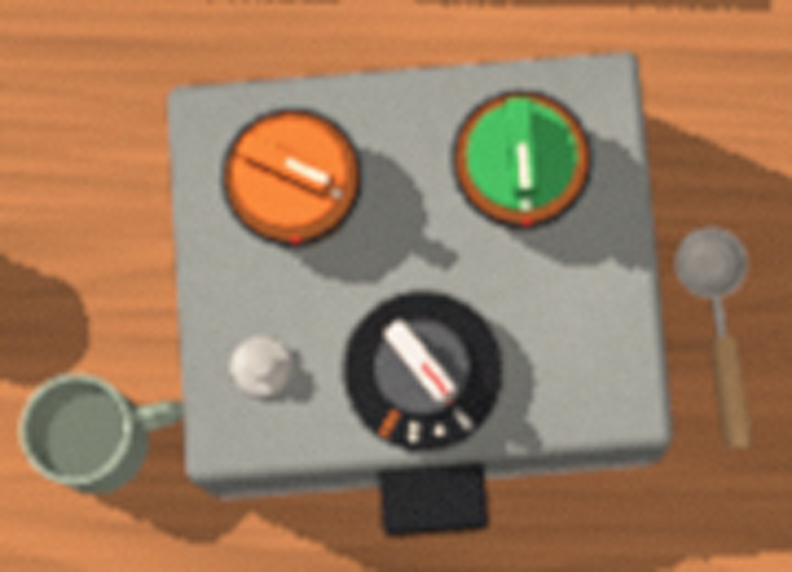

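```bash
cat >> h.py <<'E'
def plan(pos,dirxy=None,tipR=None):
    """shift (cm, tool axes) and rotvec to reach pos with tool down and jaw axis y = +-dir"""
    s=bot.read_state(); R,_=cv2.Rodrigues(s["tcp_rot"])
    out=[]
    dp=R.T@(np.array(pos)-s["tool_pos"])*100
    print("t",round(s["time"],2),"tcp",s["tool_pos"].round(4),"q",s["q"].round(3),"w",round(s["width"]*8.54,2))
    print("R",R.round(3).tolist()); print("dp",dp.round(2), "yaw of jaw y (deg)",np.degrees(np.arctan2(R[1,1],R[0,1])).round(2))
    if dirxy is not None:
        for sg in (1,-1):
            y=sg*np.array([np.cos(dirxy),np.sin(dirxy),0]); x=np.array([0,0,-1.]); Rd=np.stack([x,y,np.cross(x,y)],1)
            print("sign",sg,"rot",cv2.Rodrigues(R.T@Rd)[0].ravel().round(3))
E
python3 - <<'E'
from h import *
cal=bot.get_calibration("top"); o=lambda u,v:(140+(u+.5)/4.4-.5,120+(v+.5)/4.4-.5)
for n,a,b,z in [("or stripe",(285,160),(330,183),.208),("gr stripe",(521,145),(525,185),.208),("dial stripe",(395,330),(445,397),.188)]:
    A,B=ray(cal,o(*a),z),ray(cal,o(*b),z); d=B-A; print(n,A,B,np.degrees(np.arctan2(d[1],d[0])))
plan((.630,.138,.33),np.radians(0))
w=bot.get_calibration("wrist"); R,_=cv2.Rodrigues(w["rvec"]); print("wcam",-R.T@w["tvec"],R.round(3))
E
```

```text
or stripe [0.63413014 0.13964894 0.208     ] [0.61988016 0.11063216 0.208     ] -116.15539413349806
gr stripe [ 0.64726849 -0.0091128   0.208     ] [ 0.62140246 -0.01224782  0.208     ] -173.0893228941927
dial stripe [0.53030167 0.06776625 0.188     ] [0.48836212 0.03489673 0.188     ] -141.9129320363267
t 0.15 tcp [0.2612 0.6218 0.2442] q [ 1.136  0.265  1.605  0.     1.274 -0.037] w 8.54
R [[-0.001, 0.387, 0.922], [-0.002, 0.922, -0.387], [-1.0, -0.002, -0.0]]
dp [ -8.53 -30.33  52.74] yaw of jaw y (deg) 67.21
sign 1 rot [1.173e+00 1.000e-03 2.000e-03]
sign -1 rot [-1.969e+00 -2.000e-03  1.000e-03]
wcam [0.20175626 0.64666681 0.37289802] [[ 0.387  0.922 -0.002]
 [ 0.89  -0.374  0.261]
 [ 0.24  -0.103 -0.965]]
```

```bash
python3 -m creep '[{"grip":8.5,"dp":[-1,-1.9,3.3],"rotation":[0.1,0,0]},{"grip":8.5,"dp":[-3,-3.8,6.6],"rotation":[0.2,0,0]},{"grip":8.5,"dp":[-5,-5.7,9.5],"rotation":[0.32,0,0]},{"grip":8.5,"dp":[-7,-7.5,13],"rotation":[0.44,0,0]},{"grip":8.5,"dp":[-8.5,-9.4,16.3],"rotation":[0.56,0,0]}]'
python3 -c "
from h import *
plan((.63,.138,.33),np.radians(-26))"
```

```text
time: 0.57
tool_pos: [0.375, 0.4728, 0.3309]
tcp_rot: [0.751, 1.437, -0.75]
wrist_force: [0.4, -0.4, 0.5]
width: 0.994
t 0.57 tcp [0.375  0.4728 0.3309] q [0.859 0.088 1.653 0.    1.4   0.251] w 8.49
R [[0.001, 0.821, 0.571], [0.001, 0.571, -0.821], [-1.0, 0.001, -0.0]]
dp [ 0.08  1.81 42.04] yaw of jaw y (deg) 34.84
sign 1 rot [ 1.062e+00 -1.000e-03 -1.000e-03]
sign -1 rot [-2.08e+00  1.00e-03 -1.00e-03]
```

```bash
python3 -m creep '[{"grip":8.5,"dp":[0,0.2,4],"rotation":[0.12,0,0]},{"grip":8.5,"dp":[0,0.4,8],"rotation":[0.24,0,0]},{"grip":8.5,"dp":[0,0.6,12],"rotation":[0.36,0,0]},{"grip":8.5,"dp":[0,0.8,16],"rotation":[0.48,0,0]},{"grip":8.5,"dp":[0,1,20],"rotation":[0.6,0,0]}]'
python3 -c "
from h import *
plan((.63,.138,.31),np.radians(-26))"
```

```text
time: 0.98
tool_pos: [0.4982, 0.3141, 0.3295]
tcp_rot: [1.204, 1.213, -1.204]
wrist_force: [0.5, 1.0, 0.2]
width: 0.996
t 0.98 tcp [0.4982 0.3141 0.3295] q [0.52  0.061 1.684 0.    1.397 0.513] w 8.5
R [[-0.0, 1.0, 0.007], [-0.0, 0.007, -1.0], [-1.0, -0.0, 0.0]]
dp [ 1.95 13.05 17.71] yaw of jaw y (deg) 0.41
sign 1 rot [0.461 0.    0.   ]
sign -1 rot [-2.681 -0.     0.   ]
```

```bash
python3 -m creep '[{"grip":8.5,"dp":[0.4,2.4,3],"rotation":[0.1,0,0]},{"grip":8.5,"dp":[0.8,4.8,6],"rotation":[0.2,0,0]},{"grip":8.5,"dp":[1.2,7.2,9],"rotation":[0.3,0,0]},{"grip":8.5,"dp":[1.6,9.6,12],"rotation":[0.38,0,0]},{"grip":8.5,"dp":[1.9,12,15],"rotation":[0.43,0,0]}]'
python3 -m creep '[{"grip":8.5,"dp":[0,0,0],"rotation":[0,0,0]},{"grip":8.5,"dp":[0,0,0],"rotation":[0,0,0]}]'
python3 - <<'E'
from h import *
plan((.63,.138,.31),np.radians(-26))
np.save("c1.npy",bot.get_calibration("wrist"),allow_pickle=True)
p,d=bot.read_camera("wrist"); cv2.imwrite("pics/w1.png",p[:,:,::-1])
E
```

```text
time: 1.4
tool_pos: [0.6202, 0.1657, 0.3099]
tcp_rot: [1.512, 0.98, -1.513]
wrist_force: [0.1, 0.7, 0.5]
width: 0.992
time: 1.57
tool_pos: [0.6202, 0.1655, 0.3094]
tcp_rot: [1.51, 0.981, -1.514]
wrist_force: [-0.2, 0.7, 0.4]
width: 0.996
t 1.57 tcp [0.6202 0.1655 0.3094] q [0.222 0.171 1.598 0.    1.374 0.642] w 8.51
R [[-0.002, 0.913, -0.408], [-0.0, -0.408, -0.913], [-1.0, -0.002, 0.001]]
dp [-0.06  2.02  2.11] yaw of jaw y (deg) -24.08
sign 1 rot [0.033 0.001 0.002]
sign -1 rot [-3.108e+00 -3.000e-03  2.000e-03]
```

View pics/w1.png

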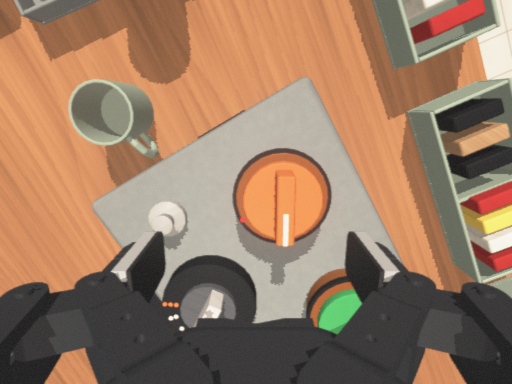

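```bash
python3 - <<'E'
from h import *
c=np.load("c1.npy",allow_pickle=True).item(); p=cv2.imread("pics/w1.png"); hsv=cv2.cvtColor(p,cv2.COLOR_BGR2HSV)
roi=np.zeros(p.shape[:2],np.uint8); roi[140:260,225:340]=255
m=cv2.inRange(hsv,(4,120,90),(18,255,255))&roi
ct=max(cv2.findContours(m,0,2)[0],key=cv2.contourArea)
W=np.array([ray(c,q[0],.18)[:2] for q in cv2.convexHull(ct)],np.float32)
(x,y),r=cv2.minEnclosingCircle(W); print("disc",x,y,r)
wm=cv2.inRange(hsv,(0,0,190),(180,70,255))&roi
ct=max(cv2.findContours(wm,0,2)[0],key=cv2.contourArea); rc=cv2.minAreaRect(ct); print(rc)
W=np.array([ray(c,q[0],.208)[:2]*1000 for q in ct],np.float32); print(cv2.minAreaRect(W)); b=cv2.boxPoints(cv2.minAreaRect(W)); print(b)
d=cv2.fitLine(W,cv2.DIST_L2,0,.01,.01).ravel(); print("stripe",np.degrees(np.arctan2(d[1],d[0])),d)
rm=cv2.inRange(hsv,(172,150,100),(180,255,255))|cv2.inRange(hsv,(0,200,100),(3,255,255)); rm&=roi
k,l,s,cc=cv2.connectedComponentsWithStats(rm); print(s[1:],cc[1:]); 
for q in cc[1:]: 
    w=ray(c,q,.17); print("reddot",w,np.degrees(np.arctan2(w[1]-y,w[0]-x)))
cv2.imwrite("pics/w1z.png",cv2.resize(p[140:260,225:345],None,fx=5,fy=5,interpolation=cv2.INTER_CUBIC))
E
```

```text
disc 0.636702835559845 0.13775098323822021 0.04410539194941521
((250.5, 199.5), (119.0, 51.0), 90.0)
((612.8651733398438, 156.87620544433594), (100.22502136230469, 38.645973205566406), 64.43495178222656)
[[573.80865 120.00848]
 [608.6711  103.33135]
 [651.9217  193.74393]
 [617.05927 210.42105]]
stripe 58.881207 [5.1681411e-01 8.5609764e-01 6.1298260e+02 1.6990701e+02]
[] []
```

View pics/w1z.png

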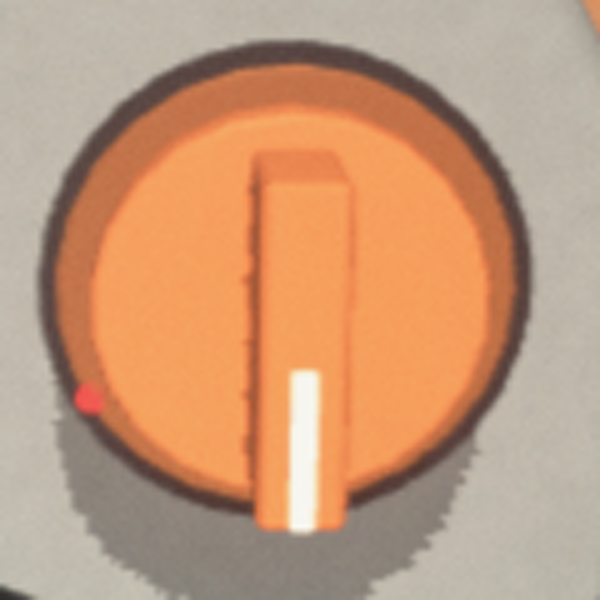

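```bash
python3 - <<'E'
from h import *
c=np.load("c1.npy",allow_pickle=True).item()
o=lambda u,v:(225+(u+.5)/5-.5,140+(v+.5)/5-.5)
P=lambda u,v,z:ray(c,o(u,v),z)
A,B=P(306,183,.208),P(301,530,.208); d=B-A
print("bar",A,B,"len",np.linalg.norm(d),"mid",(A+B)/2,"dir",np.degrees(np.arctan2(d[1],d[0])))
A,B=P(305,371,.208),P(303,533,.208); d2=B-A; print("stripe dir",np.degrees(np.arctan2(d2[1],d2[0])))
print("width",np.linalg.norm(P(259,350,.208)-P(348,350,.208)))
L,R,T=P(93,300,.18),P(489,300,.18),P(298,107,.18); print("disc",(L+R)/2,np.linalg.norm(R-L),T)
m=(P(306,183,.208)+P(301,530,.208))/2; r=P(89,399,.17); print("dot",r,np.linalg.norm((r-m)[:2]),np.degrees(np.arctan2(*(r-m)[[1,0]])))
E
```

```text
bar [0.64778321 0.16502885 0.208     ] [0.62433194 0.11073005 0.208     ] len 0.05914661136796223 mid [0.63605757 0.13787945 0.208     ] dir -113.3591787699807
stripe dir -113.23110281538865
width 0.014271553689580933
disc [0.63700965 0.13903327 0.18      ] 0.07058905322464291 [0.65158961 0.17073418 0.18      ]
dot [0.59421399 0.13314625 0.17      ] 0.04211043715047793 -173.54634174127625
```

```bash
python3 -c "
from h import *
plan((.636,.138,.199),np.radians(-23.3))"
```

```text
t 1.62 tcp [0.6195 0.1669 0.3098] q [2.240e-01 1.700e-01 1.599e+00 1.000e-03 1.374e+00 6.420e-01] w 8.51
R [[-0.002, 0.914, -0.406], [0.0, -0.406, -0.914], [-1.0, -0.002, 0.0]]
dp [11.08  2.7   1.96] yaw of jaw y (deg) -23.97
sign 1 rot [-0.012  0.     0.002]
sign -1 rot [ 3.13e+00  3.00e-03 -1.00e-03]
```

```bash
python3 -m creep '[{"grip":5,"dp":[1.5,1.4,1],"rotation":[-0.01,0,0]},{"grip":4.5,"dp":[3,2.65,2],"rotation":[-0.01,0,0]},{"grip":4.5,"dp":[5.5,2.65,2],"rotation":[-0.01,0,0]},{"grip":4.5,"dp":[7.5,2.65,2],"rotation":[-0.01,0,0]},{"grip":4.5,"dp":[7.5,2.65,2],"rotation":[-0.01,0,0]}]' 30
python3 - <<'E'
from h import *
plan((.636,.138,.199),np.radians(-23.3))
np.save("c2.npy",bot.get_calibration("wrist"),allow_pickle=True)
p,d=bot.read_camera("wrist"); cv2.imwrite("pics/w2.png",p[:,:,::-1])
E
```

```text
time: 2.03
tool_pos: [0.6318, 0.1383, 0.2291]
tcp_rot: [1.494, 0.993, -1.511]
wrist_force: [0.2, 0.0, -1.0]
width: 0.527
t 2.03 tcp [0.6318 0.1383 0.2291] q [0.177 0.228 1.679 0.    1.246 0.583] w 4.5
R [[-0.01, 0.919, -0.395], [-0.002, -0.395, -0.919], [-1.0, -0.009, 0.006]]
dp [ 3.01  0.42 -0.16] yaw of jaw y (deg) -23.28
sign 1 rot [0.    0.006 0.009]
sign -1 rot [-3.141 -0.014  0.009]
```

View pics/w2.png

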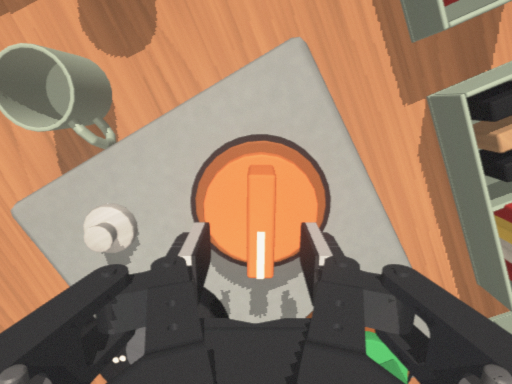

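```bash
python3 -m creep '[{"grip":4.5,"dp":[0.8,0.3,-0.1],"rotation":[0,0,0]},{"grip":4.5,"dp":[1.6,0.3,-0.1],"rotation":[0,0,0]},{"grip":4.5,"dp":[2.3,0.3,-0.1],"rotation":[0,0,0]},{"grip":4.5,"dp":[2.8,0.3,-0.1],"rotation":[0,0,0]},{"grip":4.5,"dp":[2.8,0.3,-0.1],"rotation":[0,0,0]}]' 30
python3 -m creep '[{"grip":3,"dp":[0,0,0],"rotation":[0,0,0]},{"grip":2.2,"dp":[0,0,0],"rotation":[0,0,0]},{"grip":2,"dp":[0,0,0],"rotation":[0,0,0]},{"grip":1,"dp":[0,0,0],"rotation":[0,0,0]},{"grip":1,"dp":[0,0,0],"rotation":[0,0,0]}]' 40
python3 - <<'E'
from h import *
plan((.636,.138,.199),np.radians(-23.3)); print(bot.read_state()["torque"])
np.save("c3.npy",bot.get_calibration("wrist"),allow_pickle=True)
p,d=bot.read_camera("wrist"); cv2.imwrite("pics/w3.png",p[:,:,::-1])
E
```

```text
time: 2.5
tool_pos: [0.6381, 0.1382, 0.2063]
tcp_rot: [1.501, 0.989, -1.504]
wrist_force: [-0.1, -0.1, 0.1]
width: 0.526
time: 2.92
tool_pos: [0.6359, 0.1396, 0.2084]
tcp_rot: [1.5, 0.994, -1.507]
wrist_force: [-10.8, 3.7, 7.4]
width: 0.159
t 2.92 tcp [0.6359 0.1396 0.2084] q [0.176 0.247 1.694 0.003 1.206 0.582] w 1.36
R [[-0.006, 0.918, -0.396], [0.002, -0.396, -0.918], [-1.0, -0.007, 0.0]]
dp [0.94 0.08 0.14] yaw of jaw y (deg) -23.33
sign 1 rot [-0.     0.     0.007]
sign -1 rot [ 3.141e+00  1.000e-02 -1.000e-03]
[ 0.64696603  1.75799457 -0.11618599]
```

View pics/w3.png

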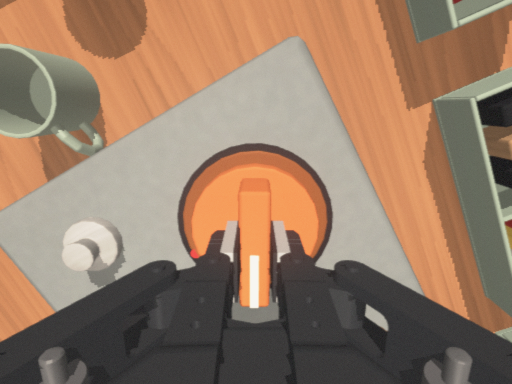

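```bash
python3 -m creep '[{"grip":1,"dp":[-0.1,-0.1,0],"rotation":[0.08,0,0]},{"grip":1,"dp":[-0.1,-0.15,0],"rotation":[0.18,0,0]},{"grip":1,"dp":[-0.1,-0.15,0],"rotation":[0.28,0,0]},{"grip":1,"dp":[-0.1,-0.15,0],"rotation":[0.38,0,0]},{"grip":1,"dp":[-0.1,-0.15,0],"rotation":[0.48,0,0]}]' 50
python3 - <<'E'
from h import *
plan((.636,.138,.205),np.radians(-83.3)); s=bot.read_state(); print(s["wrist_force"],s["torque"])
E
```

```text
time: 3.38
tool_pos: [0.6363, 0.1392, 0.2085]
tcp_rot: [1.827, 0.647, -1.831]
wrist_force: [-4.2, 0.6, 0.9]
width: 0.163
t 3.38 tcp [0.6363 0.1392 0.2085] q [1.770e-01 2.450e-01 1.696e+00 1.000e-03 1.203e+00 1.068e+00] w 1.39
R [[-0.002, 0.628, -0.778], [0.0, -0.778, -0.628], [-1.0, -0.002, 0.002]]
dp [0.35 0.08 0.1 ] yaw of jaw y (deg) -51.08
sign 1 rot [0.562 0.002 0.001]
sign -1 rot [-2.579e+00 -2.000e-03  3.000e-03]
[-4.23905858  0.56880803  0.86727222] [0.1227302  0.53993553 0.10548234]
```

```bash
python3 -m creep '[{"grip":1,"dp":[0,0,0],"rotation":[0.1,0,0]},{"grip":1,"dp":[0,0,0],"rotation":[0.2,0,0]},{"grip":1,"dp":[0,0,0],"rotation":[0.3,0,0]},{"grip":1,"dp":[0,0,0],"rotation":[0.4,0,0]},{"grip":1,"dp":[0,0,0],"rotation":[0.48,0,0]}]' 50
python3 - <<'E'
from h import *
plan((.636,.138,.205),np.radians(-83.3)); s=bot.read_state(); print(s["wrist_force"],s["torque"])
E
python3 -m creep '[{"grip":1,"dp":[0,0,0],"rotation":[0.03,0,0]},{"grip":1,"dp":[0,0,0],"rotation":[0.06,0,0]},{"grip":1,"dp":[0,0,0],"rotation":[0.09,0,0]},{"grip":1,"dp":[0,0,0],"rotation":[0.09,0,0]}]' 50
python3 - <<'E'
from h import *
plan((.636,.138,.205),np.radians(-83.3)); s=bot.read_state(); print(s["wrist_force"],s["torque"])
p,d=bot.read_camera("wrist"); cv2.imwrite("pics/w4.png",p[:,:,::-1])
E
```

```text
time: 3.8
tool_pos: [0.6366, 0.1386, 0.2086]
tcp_rot: [2.114, 0.211, -2.118]
wrist_force: [-3.0, -0.3, -0.5]
width: 0.162
t 3.8 tcp [0.6366 0.1386 0.2086] q [ 0.176  0.245  1.696 -0.     1.202  1.548] w 1.38
R [[-0.002, 0.198, -0.98], [-0.001, -0.98, -0.198], [-1.0, 0.0, 0.002]]
dp [0.36 0.04 0.07] yaw of jaw y (deg) -78.58
sign 1 rot [ 0.082  0.002 -0.   ]
sign -1 rot [-3.059e+00  1.000e-03  3.000e-03]
[-2.96435789 -0.28574343 -0.49950106] [-0.12343582  0.42396102  0.04900464]
time: 4.13
tool_pos: [0.6366, 0.1384, 0.2085]
tcp_rot: [2.161, 0.122, -2.165]
wrist_force: [-4.4, 0.0, 0.5]
width: 0.161
t 4.13 tcp [0.6366 0.1384 0.2085] q [ 0.176  0.245  1.696 -0.     1.202  1.634] w 1.37
R [[-0.002, 0.113, -0.994], [-0.001, -0.994, -0.113], [-1.0, 0.001, 0.002]]
dp [0.35 0.04 0.07] yaw of jaw y (deg) -83.52
sign 1 rot [-0.004  0.002 -0.001]
sign -1 rot [ 3.138e+00 -1.000e-03 -3.000e-03]
[-4.36251591  0.01973303  0.46915997] [-0.17887796  0.55487291 -0.05894623]
```

View pics/w4.png

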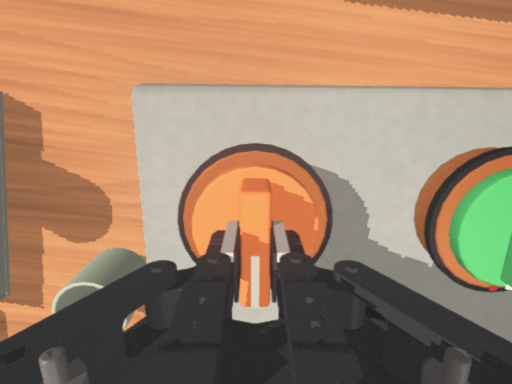

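```bash
python3 -m creep '[{"grip":1,"dp":[0,0,0],"rotation":[0.03,0,0]},{"grip":1,"dp":[0,0,0],"rotation":[0.06,0,0]},{"grip":1,"dp":[0,0,0],"rotation":[0.08,0,0]},{"grip":1,"dp":[0,0,0],"rotation":[0.08,0,0]}]' 50
python3 - <<'E'
from h import *
plan((.636,.138,.205),np.radians(-83.3)); s=bot.read_state(); print(s["wrist_force"],s["torque"],s["joint_torque"])
p,d=bot.read_camera("wrist"); cv2.imwrite("pics/w5.png",p[:,:,::-1])
E
```

```text
time: 4.52
tool_pos: [0.6367, 0.1385, 0.2085]
tcp_rot: [2.2, 0.039, -2.204]
wrist_force: [-5.2, -2.2, 1.6]
width: 0.159
t 4.52 tcp [0.6367 0.1385 0.2085] q [ 1.770e-01  2.450e-01  1.696e+00 -1.000e-03  1.202e+00  1.711e+00] w 1.36
R [[-0.002, 0.037, -0.999], [-0.001, -0.999, -0.037], [-1.0, 0.001, 0.002]]
dp [0.35 0.04 0.07] yaw of jaw y (deg) -87.89
sign 1 rot [-0.08   0.002 -0.001]
sign -1 rot [ 3.061e+00 -2.000e-03 -3.000e-03]
[-5.23376171 -2.19984051  1.55417536] [-0.31479029  0.85393813  1.60382481] [ -1.21215329 -49.03444648 -38.10836792   0.8191986   -1.82592195
   1.75505061]
```

View pics/w5.png

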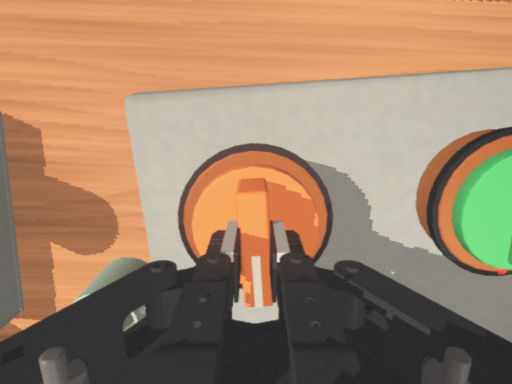

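```bash
python3 -m creep '[{"grip":2.5,"dp":[0,0,0],"rotation":[0,0,0]},{"grip":4.5,"dp":[0,0,0],"rotation":[0,0,0]},{"grip":5,"dp":[0,0,0],"rotation":[0,0,0]},{"grip":5,"dp":[-1.5,0,0],"rotation":[0,0,0]},{"grip":5,"dp":[-4,0,0],"rotation":[0,0,0]}]' 50
python3 -m creep '[{"grip":6,"dp":[-3,0,0],"rotation":[0,0,0]},{"grip":7,"dp":[-6,0,0],"rotation":[0,0,0]},{"grip":8.5,"dp":[-6,0,0],"rotation":[0,0,0]},{"grip":8.5,"dp":[-6,0,0],"rotation":[0,0,0]}]' 50
python3 - <<'E'
from h import *
plan((.509,.05,.30),np.radians(-52)); s=bot.read_state(); print(s["wrist_force"],s["torque"])
np.save("c6.npy",bot.get_calibration("wrist"),allow_pickle=True)
p,d=bot.read_camera("wrist"); cv2.imwrite("pics/w6.png",p[:,:,::-1])
E
```

```text
time: 4.98
tool_pos: [0.6359, 0.1385, 0.2455]
tcp_rot: [2.198, 0.036, -2.211]
wrist_force: [0.5, -0.2, -1.0]
width: 0.586
time: 5.32
tool_pos: [0.6396, 0.1392, 0.3127]
tcp_rot: [2.214, 0.038, -2.197]
wrist_force: [0.3, -0.8, -0.3]
width: 0.995
t 5.32 tcp [0.6396 0.1392 0.3127] q [0.176 0.188 1.573 0.    1.373 1.714] w 8.5
R [[0.008, 0.033, -0.999], [0.002, -0.999, -0.033], [-1.0, -0.001, -0.008]]
dp [ 1.15  8.48 13.36] yaw of jaw y (deg) -88.09
sign 1 rot [-0.63  -0.008 -0.001]
sign -1 rot [ 2.512e+00 -1.000e-03  1.000e-02]
[ 0.26258509 -0.82329808 -0.30478096] [ 0.00827513 -0.02290077  0.03946533]
```

View pics/w6.png

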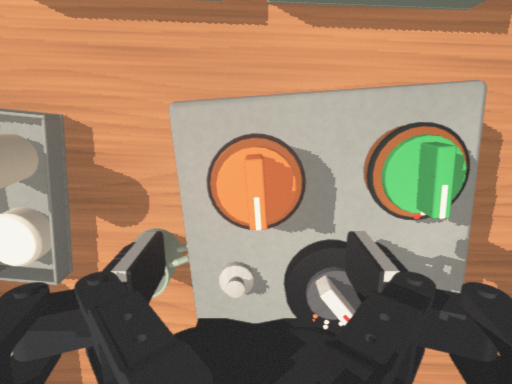

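```bash
python3 - <<'E'
from h import *
p=cv2.imread("pics/w6.png")
cv2.imwrite("pics/w6z.png",cv2.resize(p[110:250,200:480],None,fx=2.8,fy=2.8,interpolation=cv2.INTER_CUBIC))
c=np.load("c6.npy",allow_pickle=True).item(); hsv=cv2.cvtColor(p,cv2.COLOR_BGR2HSV)
for n,(a,b,e,f) in {"or":(190,232,245,270),"gr":(180,222,430,452)}.items():
    roi=np.zeros(p.shape[:2],np.uint8); roi[a:b,e:f]=255
    m=cv2.inRange(hsv,(0,0,190),(180,60,255))&roi; ct=max(cv2.findContours(m,0,2)[0],key=cv2.contourArea)
    W=np.array([ray(c,q[0],.208)[:2]*1000 for q in ct],np.float32); r=cv2.minAreaRect(W); B=cv2.boxPoints(r)
    e1,e2=B[1]-B[0],B[2]-B[1]; L=e1 if np.hypot(*e1)>np.hypot(*e2) else e2
    print(n,r,np.degrees(np.arctan2(L[1],L[0]))%180)
E
```

```text
or ((620.2973022460938, 135.945068359375), (29.423137664794922, 19.89027976989746), 1.9354145526885986) 1.9354134
gr ((636.0933837890625, -13.783077239990234), (28.19864845275879, 4.954843521118164), 5.855734825134277) 5.8557315
```

View pics/w6z.png

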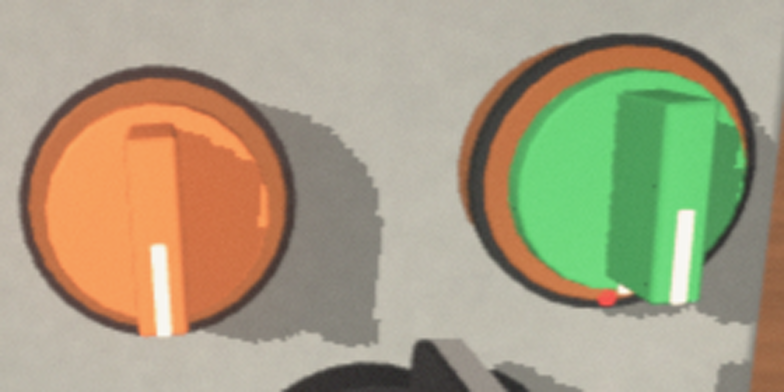

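```bash
python3 - <<'E'
from h import *
c=np.load("c6.npy",allow_pickle=True).item()
P=lambda u,v,z:ray(c,(200+(u+.5)/2.8-.5,110+(v+.5)/2.8-.5),z)
for a,b in [((158.5,244),(164.5,335)),((153,137),(164,334)),((685.5,210),(679.5,303)),((690,100),(677,302))]:
    d=P(*b,.208)-P(*a,.208); print(d,np.degrees(np.arctan2(d[1],d[0])),(P(*b,.208)+P(*a,.208))/2)
E
```

```text
[-0.02800177 -0.00273819  0.        ] -174.41500705927174 [0.6211288  0.13568756 0.208     ]
[-0.05866359 -0.00517462  0.        ] -174.95907635045975 [0.63677197 0.1370649  0.208     ]
[-0.02797466 -0.00362614  0.        ] -172.61436330649178 [ 0.63624003 -0.01393872  0.208     ]
[-0.05875242 -0.00757926  0.        ] -172.649248877811 [ 0.65191326 -0.01117383  0.208     ]
```

```bash
python3 -m creep '[{"grip":8.5,"dp":[0,1.6,2.6],"rotation":[-0.12,0,0]},{"grip":8.5,"dp":[0.5,3.2,5.2],"rotation":[-0.24,0,0]},{"grip":8.5,"dp":[1.2,4.8,7.8],"rotation":[-0.36,0,0]},{"grip":8.5,"dp":[1.8,6.6,10.4],"rotation":[-0.48,0,0]},{"grip":8.5,"dp":[2.2,8.4,12.8],"rotation":[-0.6,0,0]}]'
python3 -m creep '[{"grip":8.5,"dp":[0,0,0],"rotation":[0,0,0]},{"grip":8.5,"dp":[0,0,0],"rotation":[0,0,0]}]'
python3 - <<'E'
from h import *
plan((.515,.0495,.175),np.radians(-52))
np.save("c7.npy",bot.get_calibration("wrist"),allow_pickle=True)
p,d=bot.read_camera("wrist"); cv2.imwrite("pics/w7.png",p[:,:,::-1])
cv2.imwrite("pics/w7z.png",cv2.resize(p[120:320,160:360],None,fx=3,fy=3,interpolation=cv2.INTER_CUBIC))
E
```

```text
time: 5.78
tool_pos: [0.5098, 0.0499, 0.2837]
tcp_rot: [1.85, 0.616, -1.858]
wrist_force: [0.7, -0.6, -0.2]
width: 0.997
time: 5.95
tool_pos: [0.5106, 0.0498, 0.2847]
tcp_rot: [1.858, 0.608, -1.863]
wrist_force: [-0.3, 0.9, 0.6]
width: 0.997
t 5.95 tcp [0.5106 0.0498 0.2847] q [ 0.049 -0.067  1.893  0.     1.318  0.988] w 8.51
R [[-0.003, 0.59, -0.808], [0.0, -0.808, -0.59], [-1.0, -0.002, 0.002]]
dp [10.97  0.31 -0.36] yaw of jaw y (deg) -53.85
sign 1 rot [-0.032  0.002  0.002]
sign -1 rot [ 3.109e+00  3.000e-03 -3.000e-03]
```

View pics/w7.png

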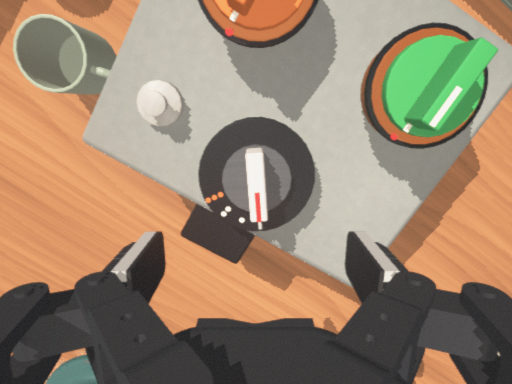

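View pics/w7z.png

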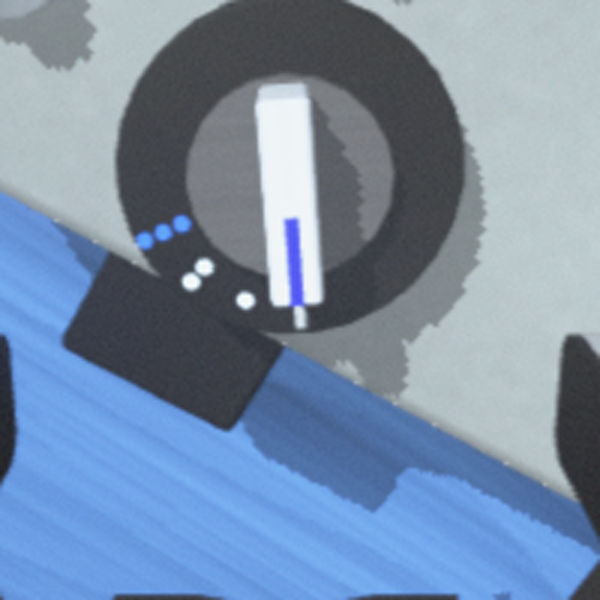

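```bash
python3 - <<'E'
from h import *
c=np.load("c7.npy",allow_pickle=True).item()
P=lambda u,v,z:ray(c,(160+(u+.5)/3-.5,120+(v+.5)/3-.5),z)
a,b=P(282.5,99,.188),P(297.5,304,.188); d=b-a; m=(a+b)/2
print("bar",m,np.linalg.norm(d),"dir",np.degrees(np.arctan2(d[1],d[0])),"w",np.linalg.norm(P(263,200,.188)-P(316,200,.188)))
a,b=P(291,218,.188),P(297.5,304,.188); d=b-a; print("stripe",np.degrees(np.arctan2(d[1],d[0])))
L,R=P(186,172,.16),P(394,172,.16); print("disc",(L+R)/2,np.linalg.norm(L-R))
for n,(u,v) in dict(rest=(300,318),d1=(245.5,300),d3a=(145,241),d3b=(163,232),d3c=(182,223)).items():
    w=P(u,v,.152); e=w-m; print(n,w,np.hypot(*e[:2]),np.degrees(np.arctan2(e[1],e[0])))
a,b=P(182,223,.152),P(145,241,.152); d=b-a; print("d3 dir",np.degrees(np.arctan2(d[1],d[0])))
E
```

```text
bar [0.51480801 0.04981406 0.188     ] 0.05477711694354682 dir -139.750957176598 w 0.013593088156540823
stripe -139.6226249624759
disc [0.51629459 0.0508759  0.16      ] 0.059479024424628296
rest [0.47920105 0.01985116 0.152     ] 0.04653633319332189 -139.9197263551742
d1 [0.47411298 0.03686297 0.152     ] 0.04270615619831841 -162.34646523474524
d3a [0.4717174  0.07233545 0.152     ] 0.048621121708915936 152.40609324164845
d3b [0.47727118 0.06955056 0.152     ] 0.04240923049882305 152.26504579786607
d3c [0.48297124 0.06653909 0.152     ] 0.03596257087945966 152.28539501609666
d3 dir 152.74898684435138
```

```bash
python3 -m creep '[{"grip":6,"dp":[2,0.25,-0.35],"rotation":[-0.07,0,0]},{"grip":4.5,"dp":[4,0.25,-0.35],"rotation":[-0.07,0,0]},{"grip":4.5,"dp":[6,0.25,-0.35],"rotation":[-0.07,0,0]},{"grip":4.5,"dp":[7.5,0.25,-0.35],"rotation":[-0.07,0,0]},{"grip":4.5,"dp":[7.5,0.25,-0.35],"rotation":[-0.07,0,0]}]' 50
python3 - <<'E'
from h import *
plan((.515,.050,.186),np.radians(-49.8))
p,d=bot.read_camera("wrist"); cv2.imwrite("pics/w8.png",p[:,:,::-1])
E
```

```text
time: 6.42
tool_pos: [0.5151, 0.0512, 0.2074]
tcp_rot: [1.808, 0.668, -1.821]
wrist_force: [-0.2, -0.7, -0.5]
width: 0.528
t 6.42 tcp [0.5151 0.0512 0.2074] q [ 0.051 -0.002  1.975  0.     1.176  0.918] w 4.51
R [[-0.007, 0.647, -0.763], [-0.0, -0.763, -0.647], [-1.0, -0.005, 0.005]]
dp [2.14 0.09 0.08] yaw of jaw y (deg) -49.71
sign 1 rot [0.002 0.005 0.005]
sign -1 rot [-3.14  -0.007  0.008]
```

View pics/w8.png

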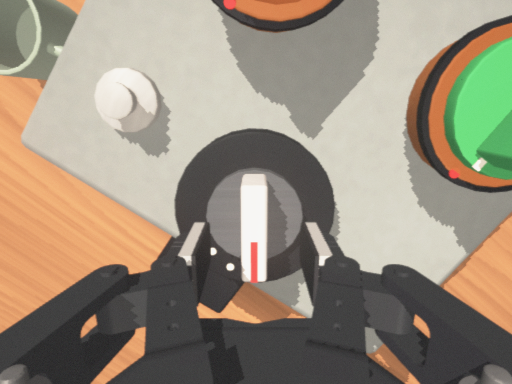

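```bash
python3 -m creep '[{"grip":4.5,"dp":[0.8,0.05,0.1],"rotation":[0,0,0]},{"grip":4.5,"dp":[1.5,0.05,0.1],"rotation":[0,0,0]},{"grip":4.5,"dp":[2.1,0.05,0.1],"rotation":[0,0,0]},{"grip":3.2,"dp":[2.1,0.05,0.1],"rotation":[0,0,0]},{"grip":2.4,"dp":[2.1,0.05,0.1],"rotation":[0,0,0]}]' 50
python3 -m creep '[{"grip":2,"dp":[0,0,0],"rotation":[0,0,0]},{"grip":1.5,"dp":[0,0,0],"rotation":[0,0,0]},{"grip":1,"dp":[0,0,0],"rotation":[0,0,0]},{"grip":0.8,"dp":[0,0,0],"rotation":[0,0,0]},{"grip":0.8,"dp":[0,0,0],"rotation":[0,0,0]}]' 60
python3 - <<'E'
from h import *
plan((.515,.050,.186),np.radians(-49.8)); print(bot.read_state()["torque"])
p,d=bot.read_camera("wrist"); cv2.imwrite("pics/w9.png",p[:,:,::-1])
E
```

```text
time: 6.88
tool_pos: [0.5161, 0.0495, 0.1905]
tcp_rot: [1.813, 0.666, -1.814]
wrist_force: [0.4, -0.5, 0.7]
width: 0.284
time: 7.3
tool_pos: [0.5149, 0.0514, 0.1914]
tcp_rot: [1.814, 0.67, -1.816]
wrist_force: [-6.1, 6.5, 5.4]
width: 0.143
t 7.3 tcp [0.5149 0.0514 0.1914] q [0.049 0.008 1.995 0.004 1.141 0.915] w 1.22
R [[-0.003, 0.647, -0.763], [0.004, -0.763, -0.647], [-1.0, -0.005, -0.0]]
dp [0.54 0.12 0.09] yaw of jaw y (deg) -49.71
sign 1 rot [ 0.002 -0.     0.005]
sign -1 rot [-3.14e+00 -7.00e-03 -1.00e-03]
[ 1.10715568  0.93146626 -0.03962034]
```

View pics/w9.png

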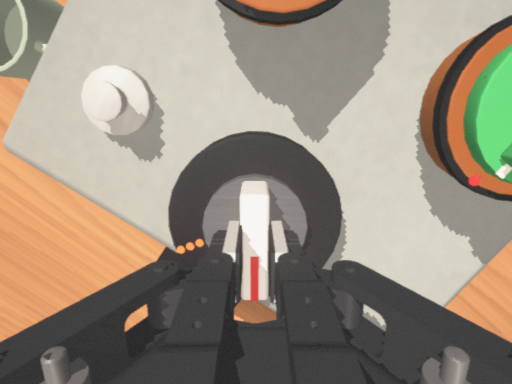

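```bash
python3 -m creep '[{"grip":0.8,"dp":[0,-0.1,0],"rotation":[0.08,0,0]},{"grip":0.8,"dp":[0,-0.15,0],"rotation":[0.18,0,0]},{"grip":0.8,"dp":[0,-0.15,0],"rotation":[0.28,0,0]},{"grip":0.8,"dp":[0,-0.15,0],"rotation":[0.38,0,0]},{"grip":0.8,"dp":[0,-0.15,0],"rotation":[0.48,0,0]}]' 60
python3 - <<'E'
from h import *
plan((.515,.050,.186),np.radians(-118.5)); s=bot.read_state(); print(s["wrist_force"],s["torque"])
E
python3 -m creep '[{"grip":0.8,"dp":[0,0,0],"rotation":[0.1,0,0]},{"grip":0.8,"dp":[0,0,0],"rotation":[0.2,0,0]},{"grip":0.8,"dp":[0,0,0],"rotation":[0.3,0,0]},{"grip":0.8,"dp":[0,0,0],"rotation":[0.4,0,0]},{"grip":0.8,"dp":[0,0,0],"rotation":[0.5,0,0]}]' 60
python3 - <<'E'
from h import *
plan((.515,.050,.186),np.radians(-118.5)); s=bot.read_state(); print(s["wrist_force"],s["torque"])
p,d=bot.read_camera("wrist"); cv2.imwrite("pics/w10.png",p[:,:,::-1])
E
```

```text
time: 7.77
tool_pos: [0.5151, 0.0509, 0.1915]
tcp_rot: [2.106, 0.232, -2.105]
wrist_force: [-2.6, 0.5, 2.3]
width: 0.146
t 7.77 tcp [0.5151 0.0509 0.1915] q [0.05  0.007 1.996 0.    1.138 1.402] w 1.25
R [[0.0, 0.218, -0.976], [0.0, -0.976, -0.218], [-1.0, -0.0, -0.0]]
dp [0.55 0.08 0.03] yaw of jaw y (deg) -77.43
sign 1 rot [ 0.717 -0.     0.   ]
sign -1 rot [-2.425 -0.    -0.   ]
[-2.63556809  0.52676764  2.34376862] [-0.01902794  0.27674461  0.16045649]
time: 8.18
tool_pos: [0.5151, 0.05, 0.1915]
tcp_rot: [-2.072, 0.294, 2.072]
wrist_force: [-2.5, -2.8, 1.5]
width: 0.148
t 8.18 tcp [0.5151 0.05   0.1915] q [ 0.05   0.007  1.996 -0.002  1.138  1.902] w 1.27
R [[-0.0, -0.277, -0.961], [-0.002, -0.961, 0.277], [-1.0, 0.002, -0.0]]
dp [ 0.55 -0.    0.01] yaw of jaw y (deg) -106.07
sign 1 rot [ 0.217 -0.001 -0.001]
sign -1 rot [-2.925e+00  2.000e-03 -1.000e-03]
[-2.48461202 -2.75402129  1.53308667] [-0.46828644  0.40899515  0.15857256]
```

View pics/w10.png

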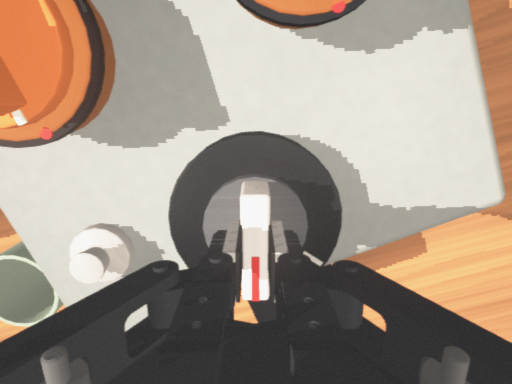

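```bash
python3 -m creep '[{"grip":0.8,"dp":[0,0,0],"rotation":[0.08,0,0]},{"grip":0.8,"dp":[0,0,0],"rotation":[0.15,0,0]},{"grip":0.8,"dp":[0,0,0],"rotation":[0.22,0,0]},{"grip":0.8,"dp":[0,0,0],"rotation":[0.22,0,0]}]' 60
python3 - <<'E'
from h import *
plan((.515,.050,.186),np.radians(-118.5)); s=bot.read_state(); print(s["wrist_force"],s["torque"])
np.save("c11.npy",bot.get_calibration("wrist"),allow_pickle=True)
for n in("wrist","top","scene"):
    p,d=bot.read_camera(n); cv2.imwrite(f"pics/{n}11.png",p[:,:,::-1])
p=cv2.imread("pics/wrist11.png"); cv2.imwrite("pics/w11z.png",cv2.resize(p[120:320,160:360],None,fx=3,fy=3,interpolation=cv2.INTER_CUBIC))
p=cv2.imread("pics/top11.png"); cv2.imwrite("pics/t11z.png",cv2.resize(p[120:250,140:320],None,fx=4.4,fy=4.4,interpolation=cv2.INTER_CUBIC))
p=cv2.imread("pics/scene11.png"); cv2.imwrite("pics/s11z.png",cv2.resize(p[140:270,210:390],None,fx=4.4,fy=4.4,interpolation=cv2.INTER_CUBIC))
E
```

```text
time: 8.57
tool_pos: [0.5149, 0.0497, 0.1914]
tcp_rot: [-1.945, 0.495, 1.945]
wrist_force: [-2.5, -4.8, 4.1]
width: 0.141
t 8.57 tcp [0.5149 0.0497 0.1914] q [ 4.900e-02  7.000e-03  1.997e+00 -2.000e-03  1.139e+00  2.117e+00] w 1.21
R [[-0.0, -0.476, -0.879], [-0.002, -0.879, 0.476], [-1.0, 0.002, -0.001]]
dp [ 0.54 -0.03  0.01] yaw of jaw y (deg) -118.42
sign 1 rot [ 0.001 -0.001 -0.002]
sign -1 rot [-3.14e+00  3.00e-03 -1.00e-03]
[-2.46966506 -4.75556932  4.06595017] [-0.82010355  0.59185363  0.04395117]
```

View pics/w11z.png

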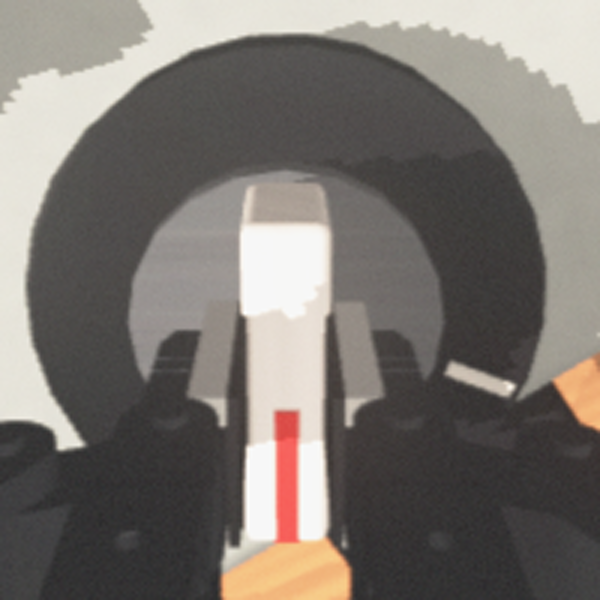

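View pics/t11z.png

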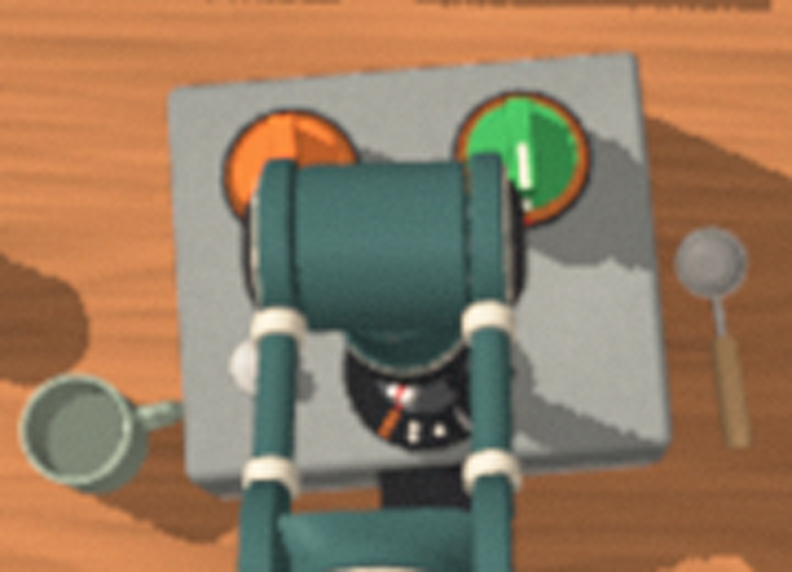

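View pics/s11z.png

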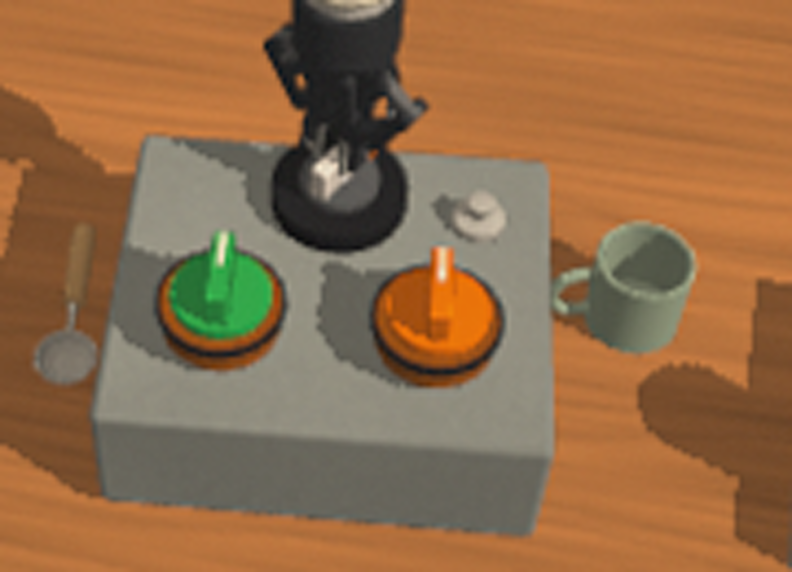

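```bash
python3 - <<'E'
from h import *
c=np.load("c11.npy",allow_pickle=True).item()
P=lambda u,v,z:ray(c,(160+(u+.5)/3-.5,120+(v+.5)/3-.5),z)
an=lambda d:np.degrees(np.arctan2(d[1],d[0]))
a,b=P(285,225,.188),P(287.5,542,.188); print("bar",(a+b)/2,np.linalg.norm(b-a),an(b-a))
a,b=P(241,230,.188),P(246,535,.188); print("L edge",an(b-a)); a,b=P(330,230,.188),P(328,535,.188); print("R edge",an(b-a))
a,b=P(287,412,.188),P(288,540,.188); print("stripe",an(b-a))
a,b=P(447,370,.152),P(512,388,.152); m=np.array([.515,.05,.152]); print("rest line",an(b-a),an((a+b)/2-m))
E
```

```text
bar [0.51458716 0.04946284 0.188     ] 0.05540067467836548 152.00132447866127
L edge 151.74548696032775
R edge 151.94704167829525
stripe 152.00610434805554
rest line -135.07096412805146 -140.09305357890764
```

```bash
python3 -m creep '[{"grip":0.8,"dp":[0,0,0],"rotation":[0.01,0,0]},{"grip":0.8,"dp":[0,0,0],"rotation":[0.01,0,0]},{"grip":0.8,"dp":[0,0,0],"rotation":[0.01,0,0]},{"grip":0.8,"dp":[0,0,0],"rotation":[0.01,0,0]},{"grip":0.8,"dp":[0,0,0],"rotation":[0.01,0,0]}]' 60
python3 -m creep '[{"grip":0.8,"dp":[0,0,0],"rotation":[0,0,0]},{"grip":0.8,"dp":[0,0,0],"rotation":[0,0,0]},{"grip":0.8,"dp":[0,0,0],"rotation":[0,0,0]},{"grip":0.8,"dp":[0,0,0],"rotation":[0,0,0]},{"grip":0.8,"dp":[0,0,0],"rotation":[0,0,0]}]' 60
python3 - <<'E'
from h import *
plan((.515,.050,.186),np.radians(-118.5)); s=bot.read_state(); print(s["wrist_force"],s["torque"])
p,d=bot.read_camera("wrist"); cv2.imwrite("pics/w12.png",p[:,:,::-1])
q=cv2.imread("pics/wrist11.png"); q2=cv2.imread("pics/w12.png"); print(np.abs(q.astype(int)-q2).mean())
cv2.imwrite("pics/w12z.png",cv2.resize(q2[120:320,160:360],None,fx=3,fy=3,interpolation=cv2.INTER_CUBIC))
E
```

```text
time: 9.13
tool_pos: [0.515, 0.0496, 0.1914]
tcp_rot: [-1.941, 0.501, 1.94]
wrist_force: [-4.0, -3.1, 2.9]
width: 0.14
time: 9.55
tool_pos: [0.515, 0.0496, 0.1915]
tcp_rot: [-1.941, 0.501, 1.94]
wrist_force: [-3.4, -4.5, 4.0]
width: 0.143
t 9.55 tcp [0.515  0.0496 0.1915] q [ 4.900e-02  7.000e-03  1.997e+00 -2.000e-03  1.139e+00  2.124e+00] w 1.22
R [[-0.0, -0.482, -0.876], [-0.002, -0.876, 0.482], [-1.0, 0.002, -0.001]]
dp [ 0.55 -0.03  0.02] yaw of jaw y (deg) -118.81
sign 1 rot [-0.005 -0.001 -0.002]
sign -1 rot [ 3.136e+00 -3.000e-03  1.000e-03]
[-3.38732155 -4.53241829  4.00031964] [-0.73492295  0.60955118  0.14445616]
2.641569349500868
```

View pics/w12z.png

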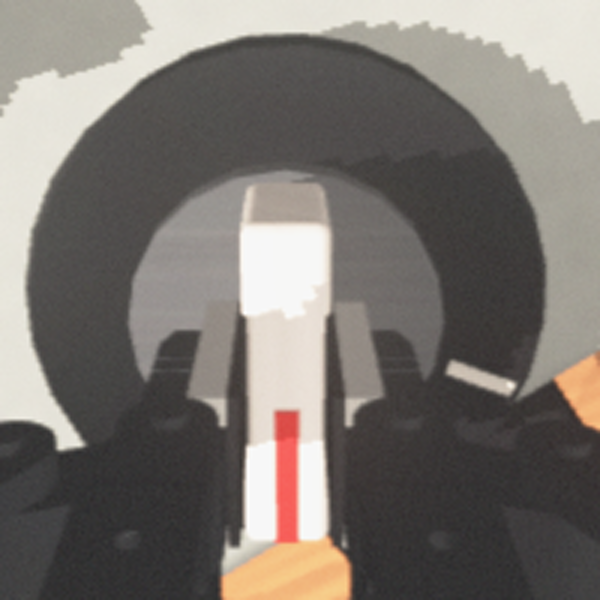

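The bar is still square between the pads: its stripe is at column 287 in the zoom, and the white rest line is at (480,380). The hold is steady, so I'm handing in.

```bash
python3 -c "
from workcell import bot
print(bot.finish_job())"
```

```text
the job is handed in; nothing more can be done
None
```

I screwed the orange cap clockwise about 60° to its stop and let go. I then turned the dial to the third click and handed in with the gripper still holding it at 60 N, at about 9.6 s.

- **Orange cap:** the wrist torque rose to 1.6 N m, so it reached the stop. Seen from above after release, its stripe pointed at about -174.7°. The line between the caps puts the grinder's front at -174.2°.
- **Green cap:** I did not touch it. The same view gave its stripe as -172.6°, about 2° off the orange one, which I put down to picking error at that slant.
- **Dial:** its stripe measured 152.0°, against 152.3° for the three orange dots. That is a turn of about 1.19 rad from rest. I then added 0.01 rad and held for 0.8 s. The jaw angle stayed steady at -118.8°, with about 0.14 N m of return torque.
- **Rest of the bar:** the last top and scene views showed the sage mug, tamper and spoon where they had been. I did not measure the cups, lids, cream mug or tumbler again; the arm did not touch any of them on the way.

The measured TCP height stayed about 5 mm above what I asked for at the dial, and up to about 9 mm at the cap, so both bars were gripped nearer their tops than planned. The orange cap's bar turned slightly in the pads at the stop. The dial's bar showed no slip.

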